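# Put the paper roll back between the holder's end cups

### The arm

A 7-joint arm with a two-finger parallel gripper is mounted at the origin on the work surface. World frame = base frame: x ahead of the robot, y to its left, z up, the work surface at z = 0. Lengths are in m, angles in rad, forces in N, time in s.
With the tool pointing down it reaches from about 0.425 to 0.875 m from the base axis. Payload 8.4 kg.
Tool frame: the origin (TCP) lies where the fingers leave the gripper's body, on its centre line; the fingertips stand 73 mm ahead of it and the grasp point (between the pads) lies 54 mm ahead of it (env.finger_overhang is the z of the fingertips in the tool frame, in m); z points along the fingers, y is the line along which they close (so a half turn about z gives the same grasp; the last joint's range is limited). The gripper opens to 85 mm and grips with 20 to 120 N. Pads are 22 mm wide; open, the fingers measure 114 mm over their backs; the gripper's body (76 mm by 85 mm) begins 54 mm behind the grasp point. The pads swing forward as they close: fully open they stand 13 mm farther back than shut.
Start: joints at [-1.343, 0.333, 0.04, 1.465, -0.013, 1.343, -0.059], TCP at [0.209, 0.616, 0.304] pointing down, gripper open.
Joint ranges: [-2.58, 2.58], [-0.38, 2.09], [-1.3, 1.39], [0.25, 2.4], [-1.5, 4.64], [0.08, 2.09], [-2.65, 2.65]. Speed limits (rad/s): [2.22, 2.22, 2.79, 2.79, 3.14, 3.14, 3.14].

### API

Orientations are given as a rotation vector (axis times angle).
In Python, from cell import read_state, optics, env gives the robot as it stands.
- The arm moves only by the tool step_arm, never from a script. Its argument "steps" is a list that holds one entry, the list of rows, each a list of 5 numbers: the opening, from 0 (shut) to 1 (fully open), then the shift along the tool's x, y, z as a fraction of full scale, then the turn about the tool's z as a fraction of full scale. In form: [[[claw, dx, dy, dz, roll], ...]]. A call has exactly 8 rows; each row shifts and turns the commanded pose from where the row before left it, along the tool's axes as they then stand; what a row does not reach is not made up. Full scale, the value 1, is 0.05 m for a shift and 4 degrees for a turn. A row lasts 1/10 s, in which the tool goes at most 50 mm and 8.59 degrees, less where a joint would pass 70% of its speed; a pose out of reach is approached as far as the arm can. A call with a number of a shift or a turn outside -1 to 1 is refused whole. A call with a gripper value outside its range is refused whole. The fingers move at their own pace and stop on an object; "grip_force" is the grip in N (left out, the last holds). Time passes only in rows, so rows that do not move let the fingers close, or fill a call up. It gives the time, the measured TCP pose, the force, the opening and the grip force at its end, in the units of the state.
- read_state(): the state, without advancing time (a new reading comes with each control period).
- optics.read_camera(name): name is "side" or "top"; returns the picture (400x640x3 uint8, red, green, blue); there is no depth.
- optics.camera_model(name): a dict with "intrinsics" (3x3 intrinsics, pixels), "R" (3x3) and "t" (3): a world point X has camera coordinates R X + t. Camera axes: x right, y down, z forward; pixel columns grow to the right and rows downward; lengths in m; the calibration is good to about 2 mm. A picture is of the moment at which its call begins. camera_model takes no time and is no camera call.
- env.job_done(): hands the job in; it is judged then, once.
Trained networks look in the newest picture that a camera, given by its name, has taken for a name from the list of things; names that differ only in an ending like _2 or _b are one class to them, and where a whole thing is asked for, a point or a joint stands for the part that bears it (a point fixed in the world has none). Each returns a list of dicts, best first, with "p" (0 to 1); they miss things now and then, are a little off and sometimes report something else, mostly with a low value. They report only what shows in the picture. A call takes as long as a camera call. They do not tell look-alikes from the thing itself.
- optics.search_frame(camera, query): "location" ([x, y, z] in m, in the coordinates of the camera as it stood for that picture, good to about 4 mm: the middle of the surface that is visible of it).
- optics.silhouettes(camera, query): "pixels" (400x640 bool, what is visible of it).
The state is a dict: "clock": time; "q": joint angles; "qd": joint speeds; "joint_efforts": joint torques, N m; "tcp_pos": TCP position; "tool_rot": TCP orientation; "force": force on the tool from outside, world axes, zero at the start; "moment": the same for the moment, N m; "grip_width": opening from 0.0 (shut) to 1.0 (fully open); "grip_force": force on a finger pad.
Only numpy, scipy, OpenCV 4.12 (cv2) and the standard library are available. Lean on these libraries where they do the work, as an engineer would, in place of code of your own. Each camera call takes 0.05 s, during which the arm holds its last target. There are 200 camera calls.

### The job

Put the part-used paper roll, on its spring spindle, back into the counter-top roll holder: press the spindle in against its spring so that it goes between the two arms, then let it out so that the pins at both ends sit fully home in their cups and the roll hangs level between the arms. Do it gently, by feel, never forcing the spindle against the holder, and leave the other things on the counter where they stand.

Things in the scene. Friction and masses are not known exactly. Their poses are not given: they have to be found in the camera images.
- roll_mid (a point): Centre of the part-used roll of white paper, the thing to grasp: 56 mm in diameter, 100 mm wide, about 0.14 kg with the spring spindle through it. The y axis is the roll's axis, level at the start, when the roll lies in a groove of the slatted tray, slat tops 25 mm below this point. Spindle overall 182 mm. The spindle stands off-centre in the roll by up to 13 mm along y: not reported, see or feel it.
- roll_rigid_end (a point): Middle of the roll's -y face, 50 mm from roll_mid. Here the spindle's grey outer tube (36 mm in diameter, 132 mm long, gripped tight by the roll's core) sticks out, with a rigid pin on its end: 10 mm in diameter, 14 mm long, round tip. The tip is 80 mm from roll_mid along -y when the tube is centred in the roll; tube and pins stand up to 13 mm off that, either way.
- roll_spring_end (a point): Middle of the roll's +y face. Out of the tube's end here stands the white plunger, 28 mm in diameter for 22 mm, then a pin like the other; tip 102 mm from roll_mid along +y, plus or minus the same 13 mm. It slides 16 mm into the tube against a spring: 2 N at first, 0.5 N more per mm, 10 N fully in, then a hard stop. Lightly damped (4 N more at 100 mm/s).
- holder: Roll holder fixed to the counter: steel base 130 mm (x) by 212 mm (y), 12 mm thick; origin under its middle, z up. Two upright arms, 30 mm wide, 100 mm high, carry two facing end cups on a level axis along the holder's y axis, 85 mm above the counter, at x = 0. Cup floors at y = -89 and +89 mm. A tear bar runs along x = -61 mm, top 43 mm above the counter.
- cup_pos (a point): Middle of the mouth of the end cup on the holder's +y arm (83 mm from the holder's middle, 166 mm from the other mouth). A closed white ring, outer diameter 24 mm, inner 16 mm, 6 mm deep to its floor. With one pin on a cup's floor, the plunger must be in 10 to 16 mm for the other pin to pass the other cup's rim; it is in 4 mm when both pins are home.
- cup_neg (a point): Middle of the mouth of the equal end cup on the holder's -y arm. Either pin may go in either cup.
- tray: Slatted bamboo tray on which the roll lies, fixed, 170 mm (x) by 350 mm (y), rim 16 mm, slat tops 14 mm above the counter; origin under its middle. The slats run along its y axis; the roll's groove is at x = -34 mm.
- cup_stack: Stack of paper cups, 74 mm in diameter and 119 mm high, standing on the tray at its +y end; origin under its middle. Leave in place.
- stirrers: Clear cup, 60 mm in diameter and 75 mm high, full of stirrers up to 130 mm; origin under its middle. Leave in place.
- syrup: Syrup bottle with pump head, 72 mm in diameter and 235 mm high; origin under its middle. Leave in place.
- mug: White mug, 80 mm in diameter and 90 mm high, with a handle; origin under its middle. Leave in place.
- sachets: White bowl of sachets, 130 mm in diameter and 45 mm high; origin under its middle. Leave in place.
- carton: Carton 120 by 230 by 75 mm high; origin under its middle. Leave in place.
- teaspoon: Steel teaspoon, 140 mm long, lying on the counter; origin under its middle. Leave in place.
Things that resemble listed ones, but are neither listed nor needed, are in the scene too. What is shaped like the part that bears roll_mid but green is not meant.

How it is judged:
At the end, for the whole second after the job is handed in: The roll hangs in the holder, borne by the two cups alone: its centre within 4.5 mm of the cup axis sideways and between 5 mm below and 3.5 mm above it in height, between the arms (within 35 mm of mid-way), its axis within 0.05 rad of the cup axis, at rest (z of roll_mid in the frame of holder between 0.08 and 0.0885 m and x of roll_mid in the frame of holder between -0.0045 and 0.0045 m and y of roll_mid in the frame of holder between -0.035 and 0.035 m and angle between the y axis of roll_mid and the y axis of holder, either way round below 0.05 rad and linear speed of roll below 0.02 m/s); the robot touches nothing.
It fails at once if the roll or its spindle is forced against the holder with more than 18 N (contact force between roll and holder above 18 N).
It fails at once if one of the other things is pushed more than 30 mm from its place (distance of any of cup_stack, stirrers, syrup, mug, sachets, carton, teaspoon from where it was at the start of the episode above 0.03 m).
It also fails if it takes over 53 s, if anything falls off the work surface, if the arm or the gripper's body presses on something with over 40 N, if the wrist force passes 120 N, or if a joint passes its speed limit or range.

## Working session

There is one attempt and no reset: what is moved stays moved. The work goes in short steps, Python scripts to look and compute and a tool call to move; the robot and the scene stay as the last step left them, time stands still between calls to the robot, and variables do not carry over. Pictures are saved under pics/ and viewed, at most 10 in all, crops included, and the job is handed in when it is done.

Besides the shell and the picture viewer there is one more tool, called after "Call:" as a command line: name --argument value ..., lists and objects as JSON in quotes. step_arm: Moves the arm, as the interface text tells. Its arguments: {"type":"object","properties":{"steps":{"type":"array"},"grip_force":{"type":"number"}},"required":["steps"]}

```bash
mkdir -p pics; cat > h.py <<'E'
import numpy as np, cv2
from cell import read_state, optics, env
def snap(c,f):
    im=optics.read_camera(c); cv2.imwrite('pics/'+f,im[:,:,::-1]); return im
def loc(c,q,n=3):
    m=optics.camera_model(c);R=np.array(m['R']);t=np.array(m['t'])
    return [(round(d['p'],2),np.round(R.T@(np.array(d['location'])-t),4)) for d in optics.search_frame(c,q)[:n]]
def ray(c,u,v):
    m=optics.camera_model(c);R=np.array(m['R']);t=np.array(m['t']);K=np.array(m['intrinsics'])
    d=R.T@np.linalg.inv(K)@np.array([u,v,1.]);return -R.T@t,d/np.linalg.norm(d)
def plane(c,u,v,z):
    o,d=ray(c,u,v);return o+d*(z-o[2])/d[2]
def proj(c,X):
    m=optics.camera_model(c);p=np.array(m['intrinsics'])@(np.array(m['R'])@np.array(X)+np.array(m['t']));return p[:2]/p[2]
def tri(a,b):
    (o1,d1),(o2,d2)=ray(*a),ray(*b)
    s=np.linalg.lstsq(np.stack([d1,-d2],1),o2-o1,rcond=None)[0]
    p,q=o1+s[0]*d1,o2+s[1]*d2;return (p+q)/2,np.linalg.norm(p-q)
E
python3 - <<'E'
from h import *
for c in ('top','side'):
    snap(c,c+'0.png')
    m=optics.camera_model(c);print(c,-np.array(m['R']).T@np.array(m['t']),np.array(m['R'])[2])
    for q in ('roll_mid','roll_rigid_end','roll_spring_end','holder','cup_pos','cup_neg','tray'):
        print(q,loc(c,q))
s=read_state();print(s)
E
```

```text
top [0.41000528 0.09140671 1.2896928 ] [ 0.08069086 -0.00200473 -0.99673716]
roll_mid [(0.89, array([0.3147, 0.2159, 0.054 ])), (0.83, array([0.2567, 0.4543, 0.0461])), (0.76, array([0.5018, 0.1441, 0.0586]))]
roll_rigid_end [(0.93, array([0.5045, 0.1458, 0.0602])), (0.93, array([0.2639, 0.4514, 0.0456])), (0.85, array([ 0.2377, -0.2619,  0.0496]))]
roll_spring_end [(0.75, array([0.3069, 0.2134, 0.0499])), (0.69, array([0.2582, 0.4505, 0.0501])), (0.61, array([ 0.2363, -0.266 ,  0.0477]))]
holder [(0.84, array([ 0.4814, -0.2074,  0.0097])), (0.43, array([0.776 , 0.0197, 0.0366]))]
cup_pos [(0.56, array([ 0.4843, -0.2079,  0.0155]))]
cup_neg [(0.83, array([ 0.4864, -0.2004,  0.0157]))]
tray []
side [ 0.20776293 -0.82401832  0.62085771] [ 0.27221738  0.81840243 -0.50607822]
roll_mid [(0.89, array([ 0.2353, -0.2814,  0.045 ])), (0.79, array([0.4974, 0.1043, 0.0542])), (0.64, array([0.255 , 0.4378, 0.0359]))]
roll_rigid_end [(0.89, array([0.4989, 0.107 , 0.0554])), (0.69, array([0.2586, 0.4327, 0.0345])), (0.68, array([0.492 , 0.4851, 0.0389]))]
roll_spring_end [(0.95, array([ 0.2326, -0
[... 373 characters left out ...]
, 0.0937]))]
{'clock': 0.8, 'q': array([-1.34319581,  0.33315442,  0.03990492,  1.46537487, -0.01341862,
        1.34330372, -0.05847507]), 'qd': array([ 0.00056029,  0.00014713,  0.00040327, -0.00014995,  0.00045528,
        0.00033415, -0.00033827]), 'joint_efforts': array([-5.26190506e-04, -6.58233047e+01,  1.36327744e+00, -4.05820298e+01,
        1.67901570e-02,  2.48415970e-03,  3.14171575e-05]), 'tcp_pos': array([0.20866309, 0.61557774, 0.30394975]), 'tool_rot': array([-5.11073987e-01, -3.09971956e+00, -4.39557357e-05]), 'force': array([-0.5521794 , -0.07664026,  0.32288631]), 'moment': array([-0.01993321, -0.00628567, -0.01914553]), 'grip_force': 0.0, 'grip_width': 1.0018092067305526}
```

View pics/top0.png

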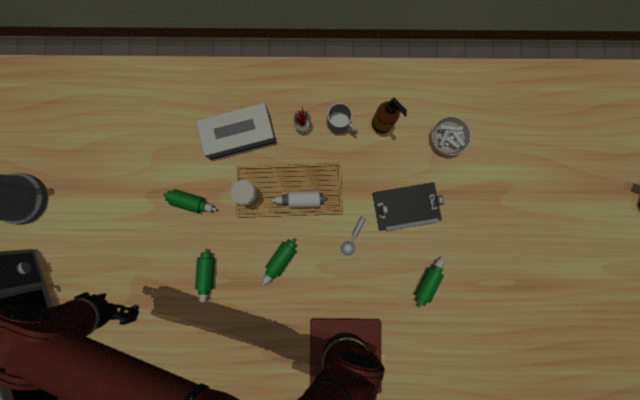

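View pics/side0.png

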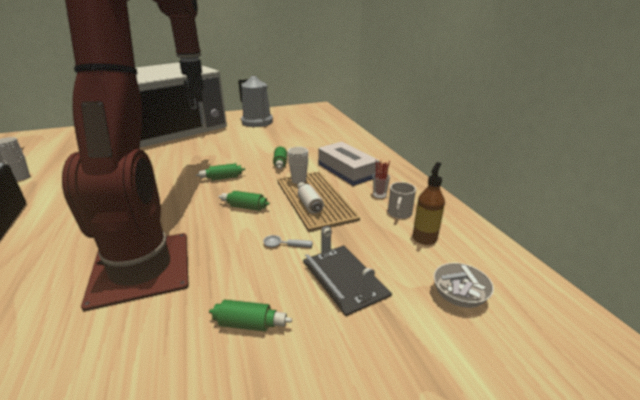

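The top view shows the white roll in the tray at about (304,200), with pin tips near (275,201) and (326,200). The holder is at about (408,207) and the spoon lies between them. The side view agrees. I'll enlarge both views to get details.

```bash
python3 - <<'E'
from h import *
a=cv2.imread('pics/top0.png')[155:240,225:455];b=cv2.imread('pics/side0.png')[170:320,260:400]
a=cv2.resize(a,None,fx=3.4,fy=3.4,interpolation=cv2.INTER_CUBIC)
cv2.imwrite('pics/c1.png',cv2.convertScaleAbs(a,alpha=1.6))
b=cv2.resize(b,None,fx=4,fy=4,interpolation=cv2.INTER_CUBIC);cv2.imwrite('pics/c2.png',b)
for c in ('top','side'):
  optics.read_camera(c)
  for q in ('holder','roll_mid','tray','cup_stack','teaspoon'):
    for d in optics.silhouettes(c,q)[:6]:
        m=d['pixels'].astype(np.uint8)
        pts=cv2.findNonZero(m);
        if pts is None: continue
        r=cv2.minAreaRect(pts);print(c,q,round(d['p'],2),m.sum(),np.round(r[0],1),np.round(r[1],1),round(r[2],1),np.round(plane(c,*r[0],{'holder':.012,'roll_mid':.045}.get(q,.01)),4), loc(c,q,1) if q[0] in 'c' else '')
E
```

```text
top holder 0.92 2502 [409.3 206.2] [39.9 68.9] 80.5 [ 0.4831 -0.2128  0.012 ] 
top roll_mid 0.94 713 [298.5 198.5] [53. 17.] 0.0 [0.5039 0.1532 0.045 ] 
top roll_mid 0.9 845 [429.7 282.4] [19.3 54.6] 25.5 [ 0.239 -0.267  0.045] 
top roll_mid 0.86 665 [278.9 260.9] [16.4 51.6] 33.7 [0.3036 0.2138 0.045 ] 
top roll_mid 0.77 739 [189.5 201.6] [53.7 17.2] 16.4 [0.4916 0.5052 0.045 ] 
top roll_mid 0.7 796 [204.2 276.5] [18.  55.3] 3.8 [0.2531 0.4505 0.045 ] 
top cup_stack 0.86 496 [243.8 192.1] [25.  23.7] 63.4 [0.5267 0.3373 0.01  ] [(0.64, array([0.5167, 0.3136, 0.1359]))]
top teaspoon 0.57 343 [353.9 235.7] [14.8 42.5] 26.6 [ 0.3845 -0.0291  0.01  ] 
side holder 0.58 3524 [343.8 272.5] [95.9 50. ] 51.0 [ 0.4849 -0.1983  0.012 ] 
side roll_mid 0.97 1818 [250.4 315. ] [83.5 28. ] 6.3 [ 0.2407 -0.2892  0.045 ] 
side roll_mid 0.71 525 [221.  171.3] [14.7 44.5] 83.7 [0.2516 0.4184 0.045 ] 
side roll_mid 0.64 521 [309.3 197.3] [33.2 18.4] 45.0 [0.4995 0.1314 0.045 ] 
side roll_mid 0.62 704 [244.  199.3] [50.7 17.1] 6.3 [0.3003 0.1868 0.045 ] 
side roll_mid 0.49 263 [280.2 156.5] [13.6 21.5] 8.1 [0.4881 0.4785 0.045 ] 
side tray 0.83 2169 [318.3 199. ] [78.2 50.8] 57.5 [0.5425 0.1686 0.01  ] 
side tray 0.37 486 [309.6 196.9] [33.7 16.7] 51.3 [0.5192 0.1913 0.01  ] 
side cup_stack 0.94 602 [297.5 163.5] [35. 19.] 90.0 [0.5545 0.4655 0.01  ] [(0.62, array([0.509 , 0.2959, 0.0959]))]
side teaspoon 0.73 366 [288.  240.5] [11. 48.] 90.0 [ 0.3877 -0.0229  0.01  ]
```

View pics/c1.png

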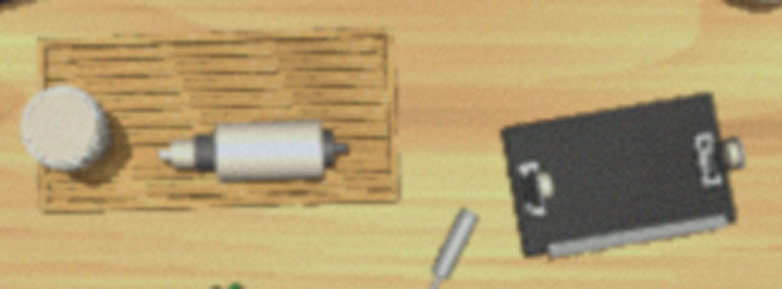

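View pics/c2.png

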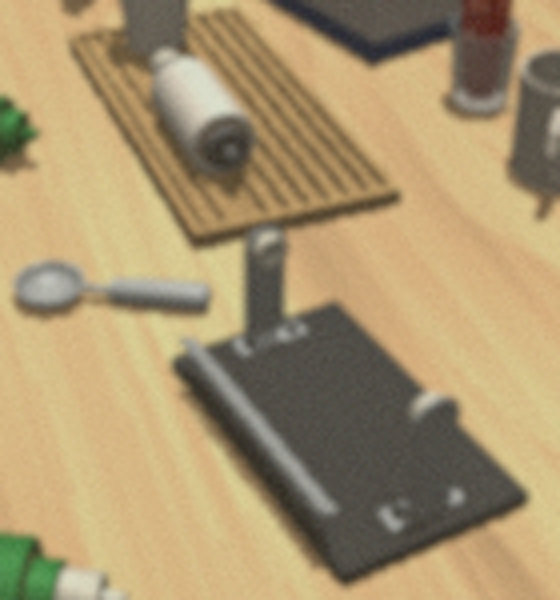

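The top crop shows the white roll with its spring plunger to the left (+y), tips at crop (160,155) and (347,149). The holder base corners are at about (503,128), (712,95), (737,223) and (527,258), with cups at (545,184) and (735,153). The side crop shows the same, with the +y cup at (267,242) and the tear bar at −x. Next I'll fit poses to both views.

```bash
cat > fit.py <<'E'
from h import *
from scipy.optimize import least_squares
T=lambda u,v:('top',(u+.5)/3.4-.5+225,(v+.5)/3.4-.5+155)
S=lambda u,v:('side',(u+.5)/4-.5+260,(v+.5)/4-.5+170)
def W(p,l): # p=x,y,z,yaw
    c,s=np.cos(p[3]),np.sin(p[3]);return np.array([p[0]+c*l[0]-s*l[1],p[1]+s*l[0]+c*l[1],p[2]+l[2]])
def fit(obs,p0,ball=0.6):
    f=lambda p:np.concatenate([proj(o[0],W(p,l))-o[1:] for o,l in obs])
    r=least_squares(f,p0,loss='soft_l1');print(np.round(r.x,4),'yawdeg',round(np.degrees(r.x[3]),2));print(np.round(f(r.x).reshape(-1,2),1).tolist());return r.x
a,b,h=.065,.106,.012
H=[(T(503,128),(a,b,h)),(T(712,95),(a,-b,h)),(T(737,223),(-a,-b,h)),(T(527,258),(-a,b,h)),
(S(335,303),(a,b,h)),(S(526,490),(a,-b,h)),(S(176,358),(-a,b,h)),
(T(545,184),(0,.086,.085)),(T(735,153),(0,-.086,.085)),(S(267,242),(0,.083,.085))]
print('holder');ph=fit(H,[.48,-.2,0,.15])
print('cup',W(ph,(0,.083,.085)),W(ph,(0,-.083,.085)))
print('+cup tri',tri(T(545,184),S(267,242)))
a,b=.085,.175
print('tray');pt=fit([(T(42,38),(a,b,.016)),(T(388,33),(a,-b,.016)),(T(397,203),(-a,-b,.016)),(T(45,212),(-a,b,.016)),(S(398,198),(a,-b,.016)),(S(195,240),(-a,-b,.016)),(S(72,45),(-a,b,.016))],[.54,.12,0,.02])
print('groove roll at', W(pt,(-.034,0,.039)))
# roll: image row of edges
print('roll tips',plane(*T(160,155),.039),plane(*T(347,149),.039),'mid',plane(*T(269.5,151.5),.06))
print('rigid pin tri',tri(T(347,149),S(228,148)))
E
python3 fit.py
```

```text
holder
[ 4.829e-01 -2.049e-01 -3.000e-04  1.724e-01] yawdeg 9.88
[[-0.6, -0.0], [0.5, -0.8], [0.6, 0.1], [-0.7, 0.4], [0.2, -1.7], [1.2, 0.5], [-2.2, -0.8], [0.3, 0.7], [-1.6, 0.8], [1.2, 2.9]]
cup [ 0.46870667 -0.1231651   0.08473671] [ 0.49718567 -0.28670392  0.08473671]
+cup tri (array([ 0.4687711 , -0.11784661,  0.0903846 ]), np.float64(0.002874671635193155))
tray
[ 0.5352  0.1883 -0.0112  0.0306] yawdeg 1.75
[[-0.8, 0.2], [1.5, -0.7], [0.3, -0.2], [-1.4, -0.3], [0.6, 0.4], [-0.8, 1.2], [-0.7, -0.9]]
groove roll at [0.50122229 0.18729336 0.0278123 ]
roll tips [0.49808536 0.2405049  0.039     ] [0.50499666 0.06187083 0.039     ] mid [0.50057167 0.13518754 0.06      ]
rigid pin tri (array([0.50281812, 0.06250232, 0.04926942]), np.float64(0.0028941682360338595))
```

Call:
step_arm --steps '[[[1,0.1,-1,0,1],[1,0.1,-1,0,1],[1,0,-1,0,1],[1,0,-1,0,1],[1,0,-1,0,1],[1,0,0,0,1],[1,0,0,0,1],[1,0,0,0,1]]]' --grip_force 60

```text
clock: 2.3
tcp_pos: [0.0875, 0.3971, 0.3044]
tool_rot: [-1.349, -2.837, -0.002]
force: [0.1, 0.5, -0.6]
grip_width: 0.999
grip_force: 0.0
```

Call:
step_arm --steps '[[[1,-0.76,0.66,0,1],[1,-0.71,0.71,0,1],[1,-0.66,0.75,0,1],[1,-0.6,0.8,0,1],[1,-0.93,0.35,0,1],[1,-0.9,0.42,0,1],[1,-0.88,0.47,0,1],[1,-0.84,0.54,0,1]]]'

```text
clock: 3.1
tcp_pos: [0.4239, 0.2181, 0.3043]
tool_rot: [-2.079, -2.355, -0.002]
force: [0.5, 0.7, 0.7]
grip_width: 0.998
grip_force: 0.0
```

```bash
cat >> h.py <<'E'
def go(x,y,z,yaw):
    "remaining tool-frame shift (in full-scale units) to TCP target, yaw=angle of tool y (deg)"
    from scipy.spatial.transform import Rotation as Ro
    s=read_state();R=Ro.from_rotvec(s['tool_rot']).as_matrix();a=np.degrees(np.arctan2(R[1,1],R[0,1]))
    print('t',s['clock'],'pos',np.round(s['tcp_pos'],4),'yaw',round(a,2),'tilt',np.round(R[:2,2],3),'F',np.round(s['force'],1),'M',np.round(s['moment'],2),'w',round(s['grip_width'],3))
    print('units',np.round(R.T@(np.array([x,y,z])-s['tcp_pos'])/.05,3),'turn',round((a-yaw)/4,2))
E
python3 -c "
from h import *
go(.501,.137,.3,1.9)"
```

```text
t 3.1 pos [0.4239 0.2181 0.3043] yaw 7.11 tilt [0.001 0.001] F [0.5 0.7 0.7] M [ 0.02 -0.04  0.02] w 0.998
units [-1.8    1.329  0.085] turn 1.3
```

Call:
step_arm --steps '[[[1,-0.9,0.65,0,1],[1,-0.9,0.65,0,0.3],[1,0,0,0.9,0],[1,0,0,0.9,0],[1,0,0,0.5,0],[1,0,0,0,0],[1,0,0,0,0],[1,0,0,0,0]]]'

```text
clock: 3.9
tcp_pos: [0.4895, 0.145, 0.1908]
tool_rot: [2.18, 2.261, 0.004]
force: [1.2, 0.4, 1.3]
grip_width: 0.999
grip_force: 0.0
```

```bash
python3 - <<'E'
from h import *
go(.501,.137,.092,1.9)
a=snap('top','t1.png');b=snap('side','s1.png')
a=cv2.resize(a[155:240,225:345,::-1],None,fx=5,fy=5,interpolation=cv2.INTER_CUBIC)
b=cv2.resize(b[110:250,250:370,::-1],None,fx=3,fy=3,interpolation=cv2.INTER_CUBIC)
o=np.zeros((430,980,3),np.uint8);o[:425,:600]=a;o[:420,600:960]=b
cv2.imwrite('pics/c3.png',cv2.convertScaleAbs(o[:,:790+170],alpha=1.4)[:, :800] if 0 else cv2.resize(cv2.convertScaleAbs(o,alpha=1.4),(800,351)))
E
```

```text
t 3.9 pos [0.4895 0.145  0.1908] yaw 2.08 tilt [0.002 0.001] F [1.2 0.4 1.3] M [-0.03  0.03  0.03] w 0.999
units [-0.171  0.22   1.977] turn 0.05
```

View pics/c3.png

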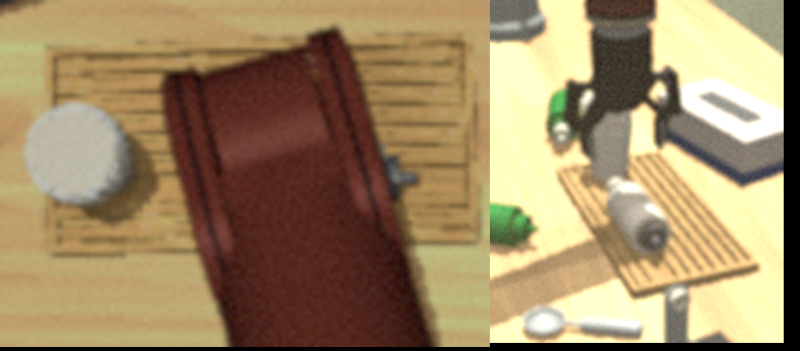

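The gripper (side view) straddles the roll's line just above it. The top view is hidden by the forearm except for the rigid pin. I'm descending.

Call:
step_arm --steps '[[[1,-0.17,0.22,0,0.05],[1,0,0,0.7,0],[1,0,0,0.7,0],[1,0,0,0.4,0],[1,0,0,0.17,0],[1,0,0,0,0],[1,0,0,0,0],[1,0,0,0,0]]]'

```text
clock: 4.8
tcp_pos: [0.5007, 0.1368, 0.0918]
tool_rot: [2.184, 2.257, 0.004]
force: [0.8, 0.5, -0.2]
grip_width: 0.999
grip_force: 0.0
```

```bash
python3 -c "
from h import *
go(.501,.137,.092,1.9)"
```

```text
t 4.8 pos [0.5007 0.1368 0.0918] yaw 1.88 tilt [0.002 0.001] F [ 0.8  0.5 -0.2] M [-0.    0.06 -0.05] w 0.999
units [ 0.004  0.007 -0.003] turn -0.01
```

Call:
step_arm --steps '[[[0.5,0,0,0,0],[0.5,0,0,0,0],[0.4,0,0,0,0],[0.4,0,0,0,0],[0.4,0,0,0,0],[0.4,0,0,0,0],[0.4,0,0,0,0],[0.4,0,0,0,0]]]' --grip_force 60

```text
clock: 5.6
tcp_pos: [0.5024, 0.1368, 0.0923]
tool_rot: [2.183, 2.255, 0.008]
force: [4.9, 0.0, 6.8]
grip_width: 0.637
grip_force: 62.1
```

```bash
python3 -c "
from h import *
go(.501,.137,.092,1.9)"
```

```text
t 5.6 pos [0.5024 0.1368 0.0923] yaw 1.86 tilt [0.006 0.002] F [4.9 0.  6.8] M [-0.06 -1.16  0.02] w 0.637
units [ 0.004 -0.029  0.005] turn -0.01
```

Call:
step_arm --steps '[[[0.4,0,0,-0.2,0],[0.4,0,0,-0.5,0],[0.4,0,0,-0.8,0],[0.4,0,0,-0.8,1],[0.4,0,0,0,1],[0.4,0,0,0,0],[0.4,0,0,0,0],[0.4,0,0,0,0]]]'

```text
clock: 6.4
tcp_pos: [0.4991, 0.1362, 0.2045]
tool_rot: [-2.335, -2.101, 0.003]
force: [1.7, 0.1, -2.0]
grip_width: 0.64
grip_force: 63.7
```

```bash
python3 - <<'E'
from h import *
go(.4585,-.2334,.207,-6.1)
a=snap('top','t2.png');b=snap('side','s2.png')
a=cv2.resize(a[150:245,225:345,::-1],None,fx=4,fy=4,interpolation=cv2.INTER_CUBIC)
b=cv2.resize(b[100:250,250:370,::-1],None,fx=2.5,fy=2.5,interpolation=cv2.INTER_CUBIC)
o=np.zeros((380,780,3),np.uint8);o[:380,:480]=a;o[:375,480:780]=b
cv2.imwrite('pics/c4.png',cv2.convertScaleAbs(o,alpha=1.4))
E
```

```text
t 6.4 pos [0.4991 0.1362 0.2045] yaw -6.03 tilt [-0.002 -0.001] F [ 1.7  0.1 -2. ] M [-0.05 -0.04 -0.05] w 0.64
units [-7.437 -0.03  -0.041] turn 0.02
```

View pics/c4.png

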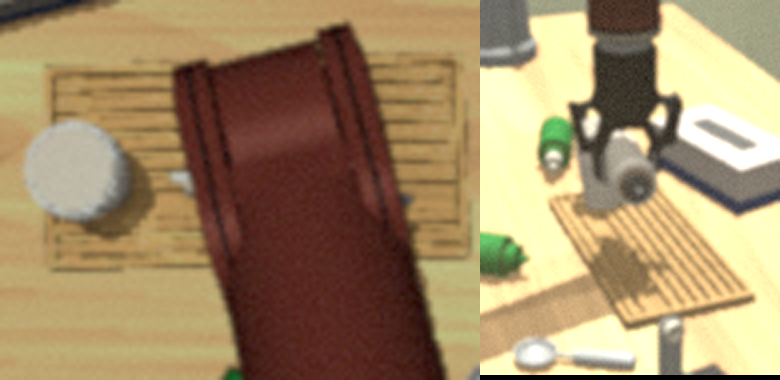

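The roll is lifted and level. The spring tip is at top-crop (172,177), and the rigid tip is at top (410,202) and side-crop (638,188).

```bash
python3 - <<'E'
from h import *
z=.2045-.053
A=plane('top',172/4+224.6,177/4+149.6,z);B=plane('top',410/4+224.6,202/4+149.6,z)
print(A,B,np.linalg.norm(A-B),np.degrees(np.arctan2(-(A-B)[0],(A-B)[1])))
print(tri(('top',410/4+224.6,202/4+149.6),('side',158/2.5+249.7,188/2.5+99.7)))
s=read_state()['tcp_pos'];u=(A-B)/np.linalg.norm(A-B);print((A-s)@u,(B-s)@u, 'lat',(A-s)@[u[1],-u[0],0],(B-s)@[u[1],-u[0],0])
E
```

```text
[0.50902916 0.2395474  0.1515    ] [0.4916275 0.0633399 0.1515   ] 0.17706467567993894 -5.640049857864607
(array([0.49109366, 0.06351808, 0.15779454]), np.float64(0.0001706637891453088))
0.10377686865750102 -0.07328780702243792 lat -0.0004588677829876803 -0.0004588677829876787
```

Call:
step_arm --steps '[[[0.4,-0.9,0,0,0],[0.4,-0.9,0,0,0],[0.4,-0.9,0,0,0],[0.4,-0.9,0,0,0],[0.4,-0.9,0,0,0],[0.4,-0.9,0,0,0],[0.4,-0.9,0,0,0],[0.4,-0.9,0,0,0]]]'

```text
clock: 7.3
tcp_pos: [0.4607, -0.2231, 0.2053]
tool_rot: [-2.336, -2.101, -0.0]
force: [1.2, 0.3, -1.9]
grip_width: 0.636
grip_force: 63.7
```

```bash
python3 - <<'E'
from h import *
from fit import W,least_squares
im=cv2.imread('pics/top0.png')
g=cv2.resize(im,None,fx=8,fy=8,interpolation=cv2.INTER_CUBIC).max(2)
m=(g<75).astype(np.uint8);m[:,:8*360]=0;m[:,8*455:]=0;m[:8*175]=0;m[8*240:]=0
m=cv2.morphologyEx(m,cv2.MORPH_OPEN,np.ones((25,25),np.uint8));m=cv2.morphologyEx(m,cv2.MORPH_CLOSE,np.ones((81,81),np.uint8))
r=cv2.minAreaRect(cv2.findNonZero(m));bx=(cv2.boxPoints(r)+.5)/8-.5;print(bx,r[1],r[2],m.sum())
P=np.array([plane('top',*p,.012) for p in bx]);print(P.round(4),P.mean(0))
for i in range(4): print(np.linalg.norm(P[i]-P[i-1]),np.degrees(np.arctan2(*(P[i]-P[i-1])[1::-1])))
# white cup blobs
hsv=cv2.cvtColor(im,cv2.COLOR_BGR2HSV)
for (x0,x1,y0,y1) in ((378,392,200,218),(434,446,192,208)):
    c=im[y0:y1,x0:x1].min(2);print(c)
E
```

```text
holder
[ 4.829e-01 -2.049e-01 -3.000e-04  1.724e-01] yawdeg 9.88
[[-0.6, -0.0], [0.5, -0.8], [0.6, 0.1], [-0.7, 0.4], [0.2, -1.7], [1.2, 0.5], [-2.2, -0.8], [0.3, 0.7], [-1.6, 0.8], [1.2, 2.9]]
cup [ 0.46870667 -0.1231651   0.08473671] [ 0.49718567 -0.28670392  0.08473671]
+cup tri (array([ 0.4687711 , -0.11784661,  0.0903846 ]), np.float64(0.002874671635193155))
tray
[ 0.5352  0.1883 -0.0112  0.0306] yawdeg 1.75
[[-0.8, 0.2], [1.5, -0.7], [0.3, -0.2], [-1.4, -0.3], [0.6, 0.4], [-0.8, 1.2], [-0.7, -0.9]]
groove roll at [0.50122229 0.18729336 0.0278123 ]
roll tips [0.49808536 0.2405049  0.039     ] [0.50499666 0.06187083 0.039     ] mid [0.50057167 0.13518754 0.06      ]
rigid pin tri (array([0.50281812, 0.06250232, 0.04926942]), np.float64(0.0028941682360338595))
[[371.40872 192.20071]
 [435.14456 180.25024]
 [442.3304  218.57477]
 [378.59457 230.52524]] (311.9390563964844, 518.772216796875) 79.3803482055664 147333
[[ 0.5289 -0.0874  0.012 ]
 [ 0.5704 -0.3002  0.012 ]
 [ 0.4428 -0.3217  0.012 ]
 [ 0.4021 -0.1105  0.012 ]] [ 0.48604755 -0.20495395  0.012     ]
0.12892928464081044 10.3
[... 1311 characters left out ...]
 61  63  64  61  63  63  64  65  62]
 [ 76  48  45  53  56  54  51  58  68  66  67  67]
 [ 77  50  38  43  48  55  57  60  74  72  71  71]
 [ 67  41  32  39  57  78  89  85  73  75  72  70]
 [ 72  43  35  41  60  88 106 100  80  85  72  67]
 [ 66  40  32  42  57  85 113 111  88  92  74  70]
 [ 55  35  34  42  58  76 114 114  94  86  79  69]
 [ 49  30  31  39  52  71  98 104  92  80  79  77]
 [ 52  38  31  39  44  61  84  88  78  76  79  77]
 [ 52  43  33  33  36  47  65  65  59  66  75  77]
 [ 54  44  34  32  36  39  49  50  57  65  71  74]
 [ 46  46  43  33  38  50  57  67  69  71  71  71]
 [ 39  58  66  43  41  59  73  75  75  75  77  77]
 [ 65  83  94  56  43  58  72  76  76  76  78  78]]
```

```bash
sed -i 's/^print(.holder.)/if __name__=="__main__":\n  pass\nprint("holder")/' fit.py; python3 - <<'E'
from h import *
im=cv2.imread('pics/top0.png').min(2).astype(float)
P=[]
for (x0,x1,y0,y1) in ((382,389,205,214),(437,443,196,204)):
    c=np.clip(im[y0:y1,x0:x1]-60,0,None);yy,xx=np.mgrid[y0:y1,x0:x1];u,v=(c*xx).sum()/c.sum(),(c*yy).sum()/c.sum()
    p=plane('top',u,v,.091);P.append(p);print(u,v,p)
d=P[0]-P[1];m=(P[0]+P[1])/2;print(m,np.linalg.norm(d),np.degrees(np.arctan2(-d[0],d[1])))
y=np.radians(10.2);R=np.array([[np.cos(y),-np.sin(y)],[np.sin(y),np.cos(y)]])
C=np.array([.4857,-.2055]);print(C+R@[-.0289,-.0239-.004])
E
python3 -c "
from h import *
go(.4585,-.2334,.207,-6.1)"
```

```text
384.806484295846 208.94224924012158 [ 0.46956539 -0.11774044  0.091     ]
440.61803713527854 199.41777188328913 [ 0.50039734 -0.2920128   0.091     ]
[ 0.48498136 -0.20487662  0.091     ] 0.17697871924497377 10.032847925763797
[ 0.46219741 -0.23807681]
t 7.3 pos [ 0.4607 -0.2231  0.2053] yaw -6.07 tilt [-0.  0.] F [ 1.2  0.3 -1.9] M [-0.01 -0.07  0.  ] w 0.636
units [-0.209 -0.022 -0.034] turn 0.01
```

Call:
step_arm --steps '[[[0.4,-0.27,0.03,0,0],[0.4,0,0,0,0],[0.4,0,0,0.3,0],[0.4,0,0,0.4,0],[0.4,0,0,0.4,0],[0.4,0,0,0.24,0],[0.4,0,0,0,0],[0.4,0,0,0,0]]]'

```text
clock: 8.1
tcp_pos: [0.4616, -0.2346, 0.1384]
tool_rot: [-2.336, -2.1, 0.001]
force: [0.1, 0.3, -1.4]
grip_width: 0.637
grip_force: 63.7
```

```bash
python3 - <<'E'
from h import *
go(.4609,-.2366,.138,-6.)
a=snap('top','t3.png');b=snap('side','s3.png')
a=cv2.resize(a[165:245,360:460,::-1],None,fx=4,fy=4,interpolation=cv2.INTER_CUBIC)
b=cv2.resize(b[170:330,290:425,::-1],None,fx=2.9,fy=2.9,interpolation=cv2.INTER_CUBIC)
o=np.zeros((464,800,3),np.uint8);o[:320,:400]=a;o[:464,400:400+b.shape[1]]=b[:464,:400]
cv2.imwrite('pics/c5.png',cv2.convertScaleAbs(o,alpha=1.4))
E
```

```text
t 8.1 pos [ 0.4616 -0.2346  0.1384] yaw -6.08 tilt [-0. -0.] F [ 0.1  0.3 -1.4] M [-0.02 -0.01  0.  ] w 0.637
units [-0.041 -0.009  0.008] turn -0.02
```

View pics/c5.png

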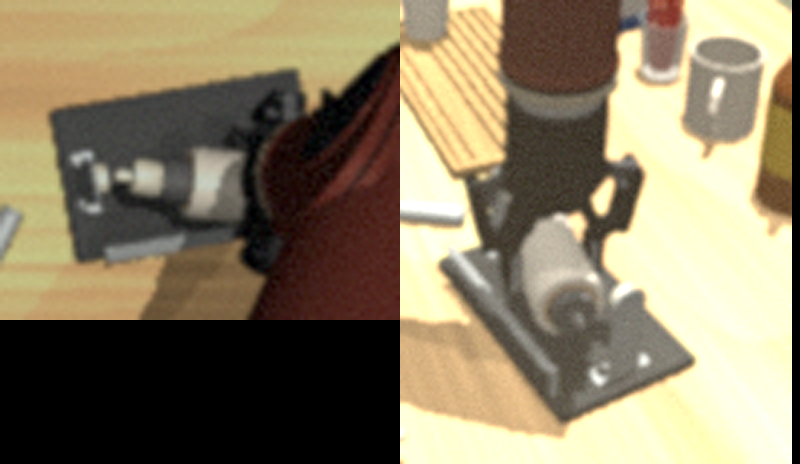

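The top crop shows the plunger pin tip at about (118,177), in line with the + cup ring at (102,178) and roughly 6 mm short of it. The side crop shows the rigid end well clear of the − arm, on the tear-bar side. Entering slowly.

Call:
step_arm --steps '[[[0.4,0.05,-0.015,0,0],[0.4,0.05,-0.015,0,0],[0.4,0.05,-0.015,0,0],[0.4,0.04,-0.01,0,0],[0.4,0.03,-0.01,0,0],[0.4,0.02,0,0,0],[0.4,0,0,0,0],[0.4,0,0,0,0]]]'

```text
clock: 9.0
tcp_pos: [0.4595, -0.2229, 0.1384]
tool_rot: [2.337, 2.099, -0.0]
force: [0.1, 0.1, -1.0]
grip_width: 0.635
grip_force: 63.7
```

```bash
python3 - <<'E'
from h import *
go(.4609,-.2366,.138,-6.)
a=snap('top','t4.png')
a=cv2.resize(a[165:245,360:460,::-1],None,fx=6,fy=6,interpolation=cv2.INTER_CUBIC)
cv2.imwrite('pics/c6.png',cv2.convertScaleAbs(a,alpha=1.5))
E
```

```text
t 9.0 pos [ 0.4595 -0.2229  0.1384] yaw -6.13 tilt [ 0. -0.] F [ 0.1  0.1 -1. ] M [-0.05 -0.01  0.01] w 0.635
units [-0.27   0.058  0.009] turn -0.03
```

View pics/c6.png

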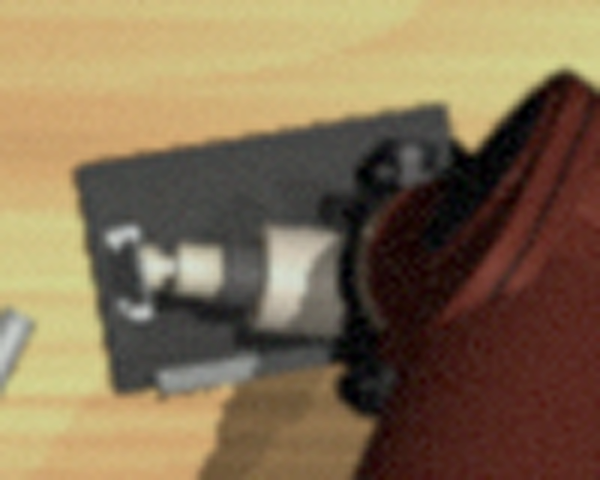

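The pin is in the cup ring at crop (150,265) with no contact force yet. I'll press on along the roll axis.

Call:
step_arm --steps '[[[0.4,0.02,0,0,0],[0.4,0.02,0,0,0],[0.4,0.02,0,0,0],[0.4,0.02,0,0,0],[0.4,0.02,0,0,0],[0.4,0,0,0,0],[0.4,0,0,0,0],[0.4,0,0,0,0]]]'

```text
clock: 9.85
tcp_pos: [0.46, -0.218, 0.1385]
tool_rot: [2.337, 2.099, -0.0]
force: [-0.3, -3.7, -1.7]
grip_width: 0.635
grip_force: 63.7
```

```bash
python3 -c "
from h import *
go(.4595,-.2229,.1384,-6.)"
```

```text
t 9.85 pos [ 0.46   -0.218   0.1385] yaw -6.13 tilt [ 0. -0.] F [-0.3 -3.7 -1.7] M [-0.84  0.2  -0.03] w 0.635
units [-0.099  0.001  0.001] turn -0.03
```

Call:
step_arm --steps '[[[0.4,0.03,0,0,0],[0.4,0.03,0,0,0],[0.4,0.03,0,0,0],[0.4,0.03,0,0,0],[0.4,0.03,0,0,0],[0.4,0.03,0,0,0],[0.4,0,0,0,0],[0.4,0,0,0,0]]]'

```text
clock: 10.65
tcp_pos: [0.4608, -0.2098, 0.1386]
tool_rot: [2.337, 2.098, -0.001]
force: [-2.1, -7.4, -1.2]
grip_width: 0.639
grip_force: 63.7
```

```bash
python3 -c "
from h import *
go(.4595,-.2229,.1384,-6.)"
```

```text
t 10.65 pos [ 0.4608 -0.2098  0.1386] yaw -6.16 tilt [ 0.    -0.001] F [-2.1 -7.4 -1.2] M [-1.66  0.2   0.02] w 0.639
units [-0.263  0.003  0.003] turn -0.04
```

Call:
step_arm --steps '[[[0.4,0.02,0,0,0],[0.4,0.015,0,0,0],[0.4,0.001,0.065,0,-0.5],[0.4,0.001,0.065,0,-0.5],[0.4,0.001,0.065,0,-0.5],[0.4,0.001,0.065,0,-0.5],[0.4,0,0,0,0],[0.4,0,0,0,0]]]'

```text
clock: 11.45
tcp_pos: [0.474, -0.2089, 0.1386]
tool_rot: [2.185, 2.256, -0.002]
force: [-1.8, -9.1, -1.5]
grip_width: 0.64
grip_force: 63.6
```

```bash
cat >> h.py <<'E'
def hold(L=.106):
    from scipy.spatial.transform import Rotation as Ro
    s=read_state();R=Ro.from_rotvec(s['tool_rot']).as_matrix();y=np.radians(10.1);u=R[:2,0];p=s['tcp_pos'][:2]-[.4852,-.205]
    Hm=np.array([[np.cos(y),np.sin(y)],[-np.sin(y),np.cos(y)]])
    print('holder: tcp',(Hm@p).round(4),'rigid tip',(Hm@(p-.076*u)).round(4),'spring tip free',(Hm@(p+L*u)).round(4),'F_h',(Hm@s['force'][:2]).round(1),'relyaw',round(np.degrees(np.arctan2(-(Hm@u)[0],(Hm@u)[1])),2))
E
python3 -c "
from h import *
go(.4595,-.2229,.1384,-6.);hold()"
```

```text
t 11.45 pos [ 0.474  -0.2089  0.1386] yaw 1.83 tilt [ 0.    -0.002] F [-1.8 -9.1 -1.5] M [-1.79  0.23  0.17] w 0.64
units [-0.271 -0.299  0.004] turn 1.96
holder: tcp [-0.0117 -0.0019] rigid tip [-0.0226 -0.0771] spring tip free [0.0035 0.103 ] F_h [-3.4 -8.6] relyaw -8.27
```

Call:
step_arm --steps '[[[0.4,-0.01,0.03,0,-0.3],[0.4,-0.005,0.033,0,-0.3],[0.4,0,0.033,0,-0.3],[0.4,0,0.033,0,-0.3],[0.4,0,0.033,0,-0.3],[0.4,0,0,0,0],[0.4,0,0,0,0],[0.4,0,0,0,0]]]'

```text
clock: 12.25
tcp_pos: [0.4831, -0.2089, 0.139]
tool_rot: [2.063, 2.366, 0.0]
force: [3.3, -7.6, -2.0]
grip_width: 0.639
grip_force: 63.5
```

```bash
python3 -c "
from h import *
go(.4858,-.2084,.1384,10.1);hold()"
```

```text
t 12.25 pos [ 0.4831 -0.2089  0.139 ] yaw 7.82 tilt [ 0.002 -0.002] F [ 3.3 -7.6 -2. ] M [-1.67 -0.53 -0.16] w 0.639
units [0.002 0.055 0.012] turn -0.57
holder: tcp [-0.0028 -0.0034] rigid tip [-0.0058 -0.0794] spring tip free [0.0014 0.1025] F_h [ 2. -8.] relyaw -2.28
```

Call:
step_arm --steps '[[[0.4,0,0.02,0,-0.2],[0.4,0,0.02,0,-0.2],[0.4,0,0.02,0,-0.17],[0.4,0,0,0,0],[0.4,0,0,0,0],[0.4,0,0,0,0],[0.4,0,0,0,0],[0.4,0,0,0,0]]]'

```text
clock: 13.05
tcp_pos: [0.4865, -0.2083, 0.1392]
tool_rot: [2.015, 2.406, 0.001]
force: [4.3, -7.7, -2.4]
grip_width: 0.635
grip_force: 63.5
```

```bash
python3 - <<'E'
from h import *
go(.4858,-.2084,.1384,10.1);hold()
a=snap('top','t5.png');b=snap('side','s5.png')
a=cv2.resize(a[165:245,360:460,::-1],None,fx=4,fy=4,interpolation=cv2.INTER_CUBIC)
b=cv2.resize(b[200:300,310:410,::-1],None,fx=4,fy=4,interpolation=cv2.INTER_CUBIC)
o=np.zeros((400,800,3),np.uint8);o[:320,:400]=a;o[:,400:]=b
cv2.imwrite('pics/c7.png',cv2.convertScaleAbs(o,alpha=1.5))
E
```

```text
t 13.05 pos [ 0.4865 -0.2083  0.1392] yaw 10.1 tilt [ 0.003 -0.002] F [ 4.3 -7.7 -2.4] M [-1.62 -0.85 -0.25] w 0.635
units [ 0.001 -0.014  0.015] turn 0.0
holder: tcp [ 0.0007 -0.0035] rigid tip [ 0.0007 -0.0795] spring tip free [0.0007 0.1025] F_h [ 2.8 -8.3] relyaw 0.0
```

View pics/c7.png

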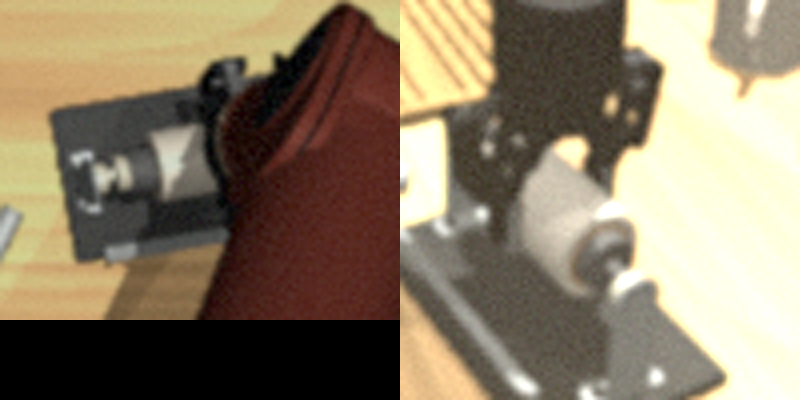

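The top crop shows the plunger pin seated in the + cup. In the side crop the rigid pin at (615,268) points at the − cup at (635,280). I'll let it out slowly.

Call:
step_arm --steps '[[[0.4,-0.02,0,0,0],[0.4,-0.02,0,0,0],[0.4,-0.02,0,0,0],[0.4,-0.02,0,0,0],[0.4,-0.02,0,0,0],[0.4,-0.02,0,0,0],[0.4,0,0,0,0],[0.4,0,0,0,0]]]'

```text
clock: 13.95
tcp_pos: [0.4874, -0.2136, 0.139]
tool_rot: [2.015, 2.407, 0.002]
force: [4.0, -4.8, -1.7]
grip_width: 0.637
grip_force: 63.5
```

```bash
python3 -c "
from h import *
go(.4858,-.2084,.1384,10.1);hold()"
```

```text
t 13.95 pos [ 0.4874 -0.2136  0.139 ] yaw 10.12 tilt [ 0.003 -0.001] F [ 4.  -4.8 -1.7] M [-1.07 -0.71 -0.26] w 0.637
units [ 0.108 -0.014  0.012] turn 0.01
holder: tcp [ 0.0007 -0.0089] rigid tip [ 0.0007 -0.0849] spring tip free [0.0007 0.0971] F_h [ 3.2 -5.4] relyaw 0.02
```

Call:
step_arm --steps '[[[0.4,-0.02,0.01,0,0.1],[0.4,-0.02,0,0,0.05],[0.4,-0.015,0,0,0],[0.4,-0.015,0,0,0],[0.4,0,0,0,0],[0.4,0,0,0,0],[0.4,0,0,0,0],[0.4,0,0,0,0]]]'

```text
clock: 14.75
tcp_pos: [0.4874, -0.2165, 0.1385]
tool_rot: [2.029, 2.399, 0.0]
force: [1.9, -3.5, -1.7]
grip_width: 0.641
grip_force: 63.6
```

```bash
python3 -c "
from h import *
go(.4858,-.2084,.1384,10.1);hold()"
```

```text
t 14.75 pos [ 0.4874 -0.2165  0.1385] yaw 9.56 tilt [0. 0.] F [ 1.9 -3.5 -1.7] M [-0.84 -0.39 -0.15] w 0.641
units [ 0.166 -0.005  0.001] turn -0.14
holder: tcp [ 0.0002 -0.0118] rigid tip [-0.0005 -0.0877] spring tip free [0.0012 0.0942] F_h [ 1.2 -3.8] relyaw -0.54
```

Call:
step_arm --steps '[[[0.4,-0.01,0,0,0],[0.4,-0.01,0,0,0],[0.4,-0.01,0,0,0],[0.4,0,0,0,0],[0.4,0,0,0,0],[0.4,0,0,0,0],[0.4,0,0,0,0],[0.4,0,0,0,0]]]'

```text
clock: 15.55
tcp_pos: [0.4876, -0.2179, 0.1384]
tool_rot: [-2.028, -2.399, -0.0]
force: [2.1, -0.0, -0.5]
grip_width: 0.635
grip_force: 63.6
```

```bash
python3 -c "
from h import *
go(.4858,-.2084,.1384,10.1);hold()"
```

```text
t 15.55 pos [ 0.4876 -0.2179  0.1384] yaw 9.56 tilt [-0.  0.] F [ 2.1 -0.  -0.5] M [-0.12 -0.39 -0.16] w 0.635
units [ 0.193 -0.004  0.001] turn -0.14
holder: tcp [ 0.0001 -0.0131] rigid tip [-0.0006 -0.0891] spring tip free [0.0011 0.0929] F_h [ 2.1 -0.4] relyaw -0.54
```

Call:
step_arm --steps '[[[0.4,0,0.005,0.01,0.05],[0.4,0,0.005,0.01,0.05],[0.4,0,0,0.01,0.05],[0.4,0,0,0.01,0],[0.4,0,0,0.01,0],[0.4,0,0,0,0],[0.4,0,0,0,0],[0.4,0,0,0,0]]]'

```text
clock: 16.35
tcp_pos: [0.488, -0.2179, 0.1359]
tool_rot: [-2.041, -2.388, 0.0]
force: [-2.5, 0.4, 5.9]
grip_width: 0.638
grip_force: 64.4
```

```bash
python3 -c "
from h import *
go(.4858,-.2084,.1384,10.1);hold()"
```

```text
t 16.35 pos [ 0.488  -0.2179  0.1359] yaw 8.96 tilt [-0.  0.] F [-2.5  0.4  5.9] M [0.34 0.46 0.06] w 0.638
units [ 0.195 -0.013 -0.049] turn -0.29
holder: tcp [ 0.0005 -0.0132] rigid tip [-0.0011 -0.0892] spring tip free [0.0026 0.0928] F_h [-2.4  0.8] relyaw -1.14
```

Call:
step_arm --steps '[[[0.4,0,-0.01,-0.02,-0.08],[0.4,0,0,-0.02,0],[0.4,0,0,0,0],[0.7,0,0,0,0],[0.75,0,0,0,0],[0.85,0,0,0,0],[1,0,0,0,0],[1,0,0,0,0]]]'

```text
clock: 17.15
tcp_pos: [0.4876, -0.2181, 0.138]
tool_rot: [2.035, 2.394, -0.0]
force: [0.5, 1.1, -0.1]
grip_width: 1.003
grip_force: 0.0
```

```bash
python3 -c "
from h import *
go(.4858,-.2084,.1384,10.1);hold()"
```

```text
t 17.15 pos [ 0.4876 -0.2181  0.138 ] yaw 9.27 tilt [ 0. -0.] F [ 0.5  1.1 -0.1] M [-0.    0.05  0.01] w 1.003
units [ 0.198 -0.005 -0.008] turn -0.21
holder: tcp [ 0.0001 -0.0134] rigid tip [-0.001  -0.0893] spring tip free [0.0016 0.0926] F_h [0.6 1. ] relyaw -0.83
```

Call:
step_arm --steps '[[[1,0,0,-0.2,0],[1,0,0,-0.5,0],[1,0,0,-0.8,0],[1,0,0,-0.9,0],[1,0,0,-0.9,0],[1,0.9,0,0,0],[1,0.9,0,0,0],[1,0.9,0,0,0]]]'

```text
clock: 17.95
tcp_pos: [0.4653, -0.0839, 0.3041]
tool_rot: [2.035, 2.391, 0.002]
force: [0.5, 0.8, -0.0]
grip_width: 1.0
grip_force: 0.0
```

Call:
step_arm --steps '[[[1,0.9,0,0,0],[1,0.9,0,0,0],[1,0.9,0,0,0],[1,0.5,0,0,0],[1,0,0,0,0],[1,0,0,0,0],[1,0,0,0,0],[1,0,0,0,0]]]'

```text
clock: 18.75
tcp_pos: [0.4403, 0.0719, 0.3031]
tool_rot: [2.037, 2.391, 0.0]
force: [0.4, -0.7, 0.1]
grip_width: 0.997
grip_force: 0.0
```

```bash
python3 - <<'E'
from h import *
a=snap('top','t6.png');b=snap('side','s6.png')
a=cv2.resize(a[165:245,360:460,::-1],None,fx=4,fy=4,interpolation=cv2.INTER_CUBIC)
b=cv2.resize(b[200:300,310:410,::-1],None,fx=4,fy=4,interpolation=cv2.INTER_CUBIC)
o=np.zeros((400,800,3),np.uint8);o[:320,:400]=a;o[:,400:]=b
cv2.imwrite('pics/c8.png',cv2.convertScaleAbs(o,alpha=1.5))
E
```

```text
(no output)
```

View pics/c8.png

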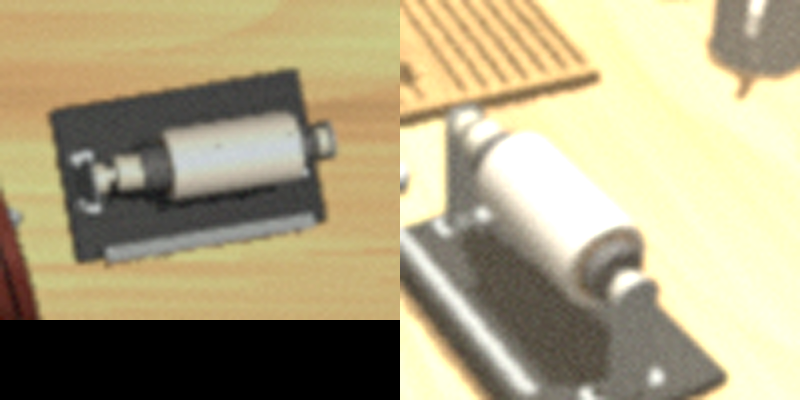

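The roll hangs level, with the spring pin in the + cup at (100,178) and the rigid pin in the − cup at (322,140). The arm is clear, so I'm handing in.

```bash
python3 -c "
from h import *
print(env.job_done())"
```

```text
the job is handed in; nothing more can be done
None
```

The roll is back in the holder, level with both pins seated in their cups as far as the last pictures show, the arm is clear, and the job was handed in at about 19 s; the hand-in gave no verdict.

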